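# Gauge the depth of a mortise

## Task

Measure the mortise (the rectangular pocket) in the pale wooden piece with the depth gauge: stand the gauge's bar flat on top of the pale piece, across the mortise, and lower the rod until it touches the bottom. Leave the gauge standing there with the rod down, so that the depth can be read.

Things in the scene. Friction and masses are not known exactly. Their poses are not given: they have to be found in the camera images.
- depth_gauge: Loose depth gauge, 0.26 kg: flat aluminium bar 120 mm long (y), 32 mm wide (x), 18 mm high, with an upright steel rod 10 mm thick sliding through its middle, topped by a red grip. Origin: centre of the bar's underside, z up. It starts upright on the bench with the rod fully up (tip 1 mm above the bar's underside), so the whole gauge can be lifted by the grip.
- red_grip (a point): Centre of the red grip on the rod's top, 22 mm (x) by 36 mm (y) by 30 mm high, same axes as the bar; at the start 91 mm above the bar's underside. Pushed down, grip and rod slide up to 50 mm through the bar and stay where left. Friction is about 1.6 N: once the bar has landed the hand feels about 3.5 N, and much more when the rod bottoms.
- rod_tip (a point): Centre of the rod's lower end, on the gauge's middle axis, 90 mm below the centre of the red grip.
- pale_piece_mouth (a point): Centre of the mortise's mouth, level with the top of the pale piece (160 mm along x, 90 mm along y, 60 mm high, held fast between short steel dogs). Mortise 66 mm along x, 38 mm along y, 25 to 45 mm deep. A like piece of dark wood with a mortise is not the one to measure. The two pieces and the gauge stand in any order from left to right.
- pale_piece_bottom (a point): Centre of the flat, solid bottom of the pale piece's mortise; its depth below the mouth differs each time.
Things that resemble listed ones, but are neither listed nor needed, are in the scene too. Of the things like the depth_gauge, leave any that is black; of the rest the larger one is meant.

How it is judged (in metres and radians):
At the end, for the whole second after the job is handed in: The gauge stands at rest and upright (within 5 degrees) with its bar flat on top of the pale piece (within 4 mm), and the rod's tip is in that piece's mortise, touching its bottom (within 3 mm) (z of rod_tip in the frame of pale_piece_bottom between -0.003 and 0.003 m and horizontal distance between rod_tip and pale_piece_bottom below 0.035 m and z of depth_gauge in the frame of pale_piece_mouth between -0.004 and 0.004 m and angle between depth_gauge's own z axis and vertical below 0.09 rad and linear speed of depth_gauge below 0.02 m/s).
It also fails if it takes over 38 s, if anything falls off the work surface, if the arm or the gripper's body presses on something with over 40 N, if the wrist force passes 120 N, or if a joint passes its speed limit or range.

## Robot

A 7-joint arm with a two-finger parallel gripper is mounted at the origin on a cart in front of the work surface, level with it; the furniture and walls round the work are solid. World frame = base frame: x ahead of the robot, y to its left, z up, the work surface at z = 0. Lengths are in mm, angles in rad, forces in N, time in s.
With the tool pointing down it reaches from about 400 to 850 mm from the base axis. Payload 10.4 kg.
Tool frame: the origin (TCP) lies at the very end of the fingers, on their centre line; the grasp point (between the pads) lies manip.grasp_offset behind it (manip.grasp_offset is the distance from the TCP to the grasp point, in mm); z points along the fingers, y is the line along which they close (so a half turn about z gives the same grasp; the last joint's range is limited). The gripper opens to 85 mm and grips with 20 to 120 N. Pads are 22 mm wide; open, the fingers measure 114 mm over their backs; the gripper's body (76 mm by 85 mm) begins 54 mm behind the grasp point. The pads swing forward as they close: fully open they stand 13 mm farther back than shut.
Start: joints at [1.213, 0.332, -0.065, 1.46, 0.022, 1.35, -0.088], TCP at [205.385, -590.312, 231.338] pointing down, gripper open.
Joint ranges: [-2.6, 2.6], [-0.5, 2.12], [-1.47, 1.34], [0.16, 2.42], [-1.27, 4.41], [0.06, 2.06], [-2.6, 2.6]. Speed limits (rad/s): [2.22, 2.22, 2.79, 2.79, 3.14, 3.14, 3.14].

## Interface

Orientations are given as a unit quaternion [w, x, y, z].
In Python, from rig import manip gives the robot as it stands.
- The arm moves only by the tool play_rows, never from a script. Its argument "moves" is a list of rows, each a list of 2 entries, a list of its own where there are three numbers: the shift along the tool's x, y, z in m, then the turn, a rotation vector about the tool's x, y, z in degrees. In form: [[[x, y, z], [rx, ry, rz]], ...]. A call has 1 to 5 rows; each row shifts and turns the commanded pose from where the row before left it, along the tool's axes as they then stand; what a row does not reach is not made up. A row lasts 1/10 s, in which the tool goes at most 50 mm and 8.59 degrees, less where a joint would pass 70% of its speed; a pose out of reach is approached as far as the arm can. A call with a gripper value outside its range is refused whole. "fingers" is the finger opening in m, from 0 to 0.0854, set as the call begins (left out, the last holds). The fingers move at their own pace and stop on an object; "squeeze" is the grip in N (left out, the last holds). Time passes only in rows, so rows that do not move let the fingers close. It gives the time, the measured TCP pose, the force, the opening and the grip force at its end, in the units of the state.
- manip.state(): the state, without advancing time (a new reading comes with each control period).
- manip.get_image(name): name is "scene" or "top" or "wrist"; returns a dict with "image" (480x640x3 uint8, red, green, blue), "mtx" (3x3 intrinsics, pixels), "distortion" ([k1, k2, p1, p2, k3] as OpenCV has them; the pictures are not rectified), "rvec" (rotation vector, rad) and "tvec" (3), from world to camera coordinates, as OpenCV has them; the wrist camera has in their place "mount" (4x4, takes a point from camera to tool coordinates, whose origin is the TCP and whose axes are the flange's). Camera axes: x right, y down, z forward; pixel columns grow to the right and rows downward; lengths in mm; the calibration is good to about 2 mm. A picture is of the moment at which its call begins: read the wrist's pose just before it. There is no depth.
- manip.close_job(): hands the job in; it is judged then, once.
The state is a dict: "time": time; "qpos": joint angles; "dq": joint speeds; "joint_efforts": joint torques, N m; "position": TCP position; "ee_rot": TCP orientation; "wrist_force": force on the tool from outside, world axes, zero at the start; "ft_torque": the same for the moment, N m; "finger_gap": finger opening in mm; "finger_force": force on a finger pad.
Only numpy, scipy, OpenCV 4.12 (cv2) and the standard library are available. Lean on these libraries where they do the work, as an engineer would, in place of code of your own. Each camera call takes 0.05 s, during which the arm holds its last target. There are 200 camera calls.

## Working session

There is one attempt and no reset: what is moved stays moved. The work goes in short steps, Python scripts to look and compute and a tool call to move; the robot and the scene stay as the last step left them, time stands still between calls to the robot, and variables do not carry over. Pictures are saved under pics/ and viewed, at most 10 in all, crops included, and the job is handed in when it is done.

Besides the shell and the picture viewer there is one more tool, called after ">>>" in YAML: its name, and indented under it one key for each argument. play_rows: Moves the arm, as the interface text tells. Its arguments: {"type":"object","properties":{"moves":{"type":"array","items":{"type":"array"}},"fingers":{"type":"number"},"squeeze":{"type":"number"}},"required":["moves"]}

```bash
mkdir -p pics; ls; cat > h.py <<'E'
import numpy as np, cv2
from rig import manip
def cam(n):
    s=manip.state(); d=manip.get_image(n); d['s']=s; return d
def save(d,f,box=None,sc=1):
    im=d['image'][:,:,::-1]
    if box: x0,y0,x1,y1=box; im=im[y0:y1,x0:x1]
    cv2.imwrite('pics/'+f,cv2.resize(im,None,fx=sc,fy=sc,interpolation=cv2.INTER_CUBIC))
def R(q):
    from scipy.spatial.transform import Rotation as r
    return r.from_quat([q[1],q[2],q[3],q[0]]).as_matrix()
def ext(d):
    if 'rvec' in d:
        Rc=cv2.Rodrigues(np.array(d['rvec'],float))[0]; t=np.array(d['tvec'],float).ravel()
        return Rc.T,-Rc.T@t
    M=np.array(d['mount']); A=R(d['s']['ee_rot']); p=np.array(d['s']['position'])
    return A@M[:3,:3],A@M[:3,3]+p
def ray(d,px,z):
    px=np.array(px,float).reshape(-1,1,2)
    u=cv2.undistortPoints(px,np.array(d['mtx']),np.array(d['distortion'])).reshape(-1,2)
    A,c=ext(d); v=np.c_[u,np.ones(len(u))]@A.T
    return c+v*((z-c[2])/v[:,2])[:,None]
E
python3 - <<'E'
from h import *
print(manip.state(),manip.grasp_offset)
t=cam('top');s=cam('scene')
im=np.hstack([t['image'],s['image']])
for n,d in(('top',t),('scene',s)): save(d,n+'.png'); print(n,ext(d)[1])
E
```

```text
pics
{'time': 0.0, 'qpos': array([ 1.21340024,  0.33286478, -0.0647344 ,  1.46095373,  0.02158699,
        1.34986854, -0.08850668]), 'dq': array([-0.00079234, -0.00100891,  0.00019307, -0.00223771, -0.0016154 ,
       -0.00110202, -0.00025283]), 'joint_efforts': array([-8.65720176e-04, -6.25460887e+01,  4.89424670e-02, -3.91608167e+01,
        1.62410043e-02,  1.00133035e-02, -2.24213284e-05]), 'position': array([ 205.25717309, -589.94064812,  230.51450276]), 'ee_rot': array([-6.86247112e-04,  9.86017709e-01,  1.66639096e-01, -1.36519260e-04]), 'wrist_force': array([-0.9221487 ,  0.71305347,  0.3252039 ]), 'ft_torque': array([0.02998808, 0.03139037, 0.0174631 ]), 'finger_force': 0.0, 'finger_gap': 85.14940033139321} 18.700000000000003
top [362.02719549 -11.0552227  986.10870934]
scene [-70.33281705 446.8822102  860.85660253]
```

View pics/top.png

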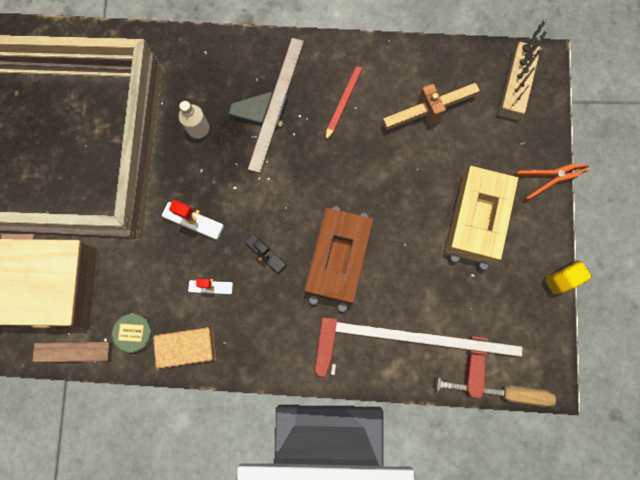

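View pics/scene.png

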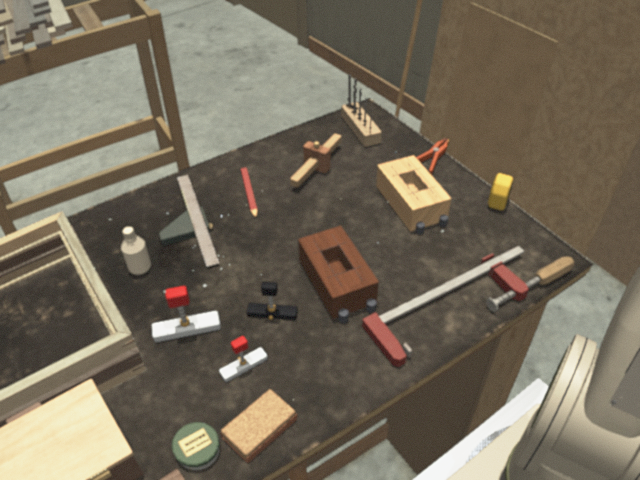

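Top view: the gauge-like things are white large (193,219), white small (210,287) and black (266,253). The larger non-black one, at (193,219), is meant. The pale piece is at (484,214) and the dark piece at (340,255).

```bash
cat > m.py <<'E'
from h import *
t=cam('top');s=cam('scene')
def mask(d,f,box):
    hsv=cv2.cvtColor(d['image'],cv2.COLOR_RGB2HSV); m=f(*[hsv[:,:,i].astype(int) for i in range(3)]).astype(np.uint8)
    o=np.zeros_like(m); x0,y0,x1,y1=box; o[y0:y1,x0:x1]=m[y0:y1,x0:x1]
    c=max(cv2.findContours(o,cv2.RETR_EXTERNAL,cv2.CHAIN_APPROX_NONE)[0],key=cv2.contourArea)
    return c.reshape(-1,2)
def rect(d,c,z):
    p=ray(d,c,z)[:,:2].astype(np.float32); return cv2.minAreaRect(p)
white=lambda h,s,v:(s<60)&(v>150)
red=lambda h,s,v:((h<6)|(h>174))&(s>150)&(v>90)
pale=lambda h,s,v:(h>10)&(h<32)&(v>130)&(s>40)
b=(155,190,232,245)
if __name__=='__main__':
    print('bar top',rect(t,mask(t,lambda h,s,v:white(h,s,v)|red(h,s,v),b),18))
    print('grip top',rect(t,mask(t,red,b),106))
    print('bar sc',rect(s,mask(s,white,(140,300,230,345)),18))
    print('grip sc',rect(s,mask(s,red,(155,280,195,312)),91))
    print('small',rect(t,mask(t,white,(180,275,240,300)),12))
    print('pale top',rect(t,mask(t,pale,(440,155,520,262)),60))
    save(t,'c1.png',(150,180,300,300),4); save(t,'c2.png',(430,150,530,275),4)
E
python3 m.py
```

```text
bar top ((605.7569580078125, 263.7344665527344), (119.92924499511719, 40.64728927612305), 67.80734252929688)
grip top ((600.3277587890625, 262.04766845703125), (43.36088943481445, 23.42496681213379), 67.30366516113281)
bar sc ((600.3211059570312, 265.927734375), (120.64939880371094, 34.88376998901367), 67.76644134521484)
grip sc ((604.1258544921875, 265.9469299316406), (37.71156692504883, 44.402740478515625), 68.25720977783203)
small ((473.04345703125, 224.2889404296875), (83.63259887695312, 22.960779190063477), 87.7955322265625)
pale top ((614.0055541992188, -288.4696044921875), (93.02086639404297, 163.36444091796875), 75.74547576904297)
```

View pics/c1.png

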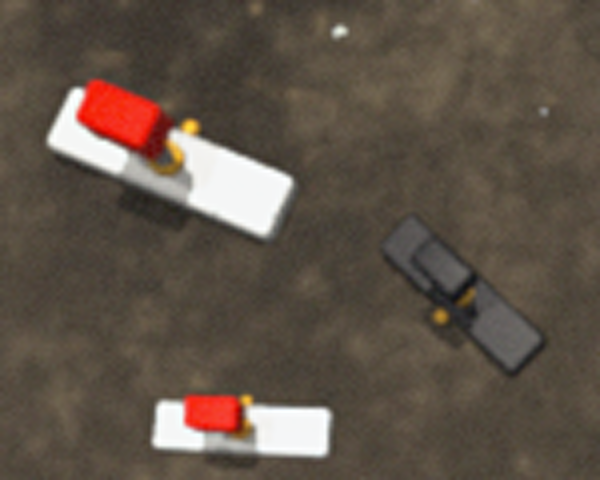

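View pics/c2.png

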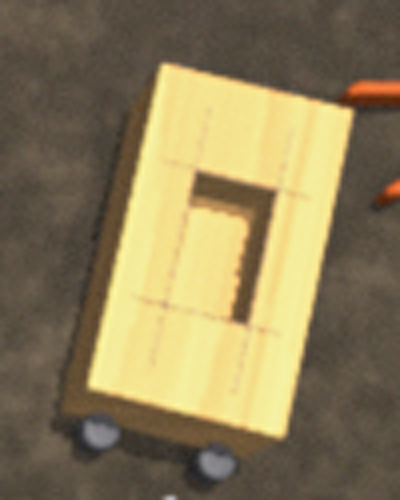

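c1 confirms it: the long bar with red grip measures 120 mm against 84 mm for the small one and is not black. c2 shows the pale piece with its mortise mouth centred at about (485,212) in the top image. I'll move over the pale piece first for a closer look, then on to the gauge.

>>> play_rows:
  moves:
    - [[0.0434,-0.0166,0],[0,0,0]]
    - [[0.0434,-0.0166,0],[0,0,0]]
    - [[0.0434,-0.0166,0],[0,0,0]]
    - [[0.0434,-0.0166,0],[0,0,0]]
    - [[0.0434,-0.0166,0],[0,0,0]]

```text
time: 0.7
position: [384.2, -439.2, 231.3]
ee_rot: [0.0, 0.986, 0.167, -0.0]
wrist_force: [0.0, -0.1, -0.3]
finger_gap: 85.2
finger_force: 0.0
```

>>> play_rows:
  moves:
    - [[0.0434,-0.0166,0],[0,0,0]]
    - [[0.0434,-0.0166,0],[0,0,0]]
    - [[0.0434,-0.0166,0],[0,0,0]]
    - [[0.0434,-0.0166,0],[0,0,0]]
    - [[0.0434,-0.0166,0],[0,0,0]]

```text
time: 1.2
position: [561.9, -289.6, 231.3]
ee_rot: [0.0, 0.986, 0.166, -0.0]
wrist_force: [1.0, -1.0, 0.3]
finger_gap: 85.3
finger_force: 0.0
```

>>> play_rows:
  moves:
    - [[0,0,0],[0,0,0]]
    - [[0,0,0],[0,0,0]]
    - [[0,0,0],[0,0,0]]

```text
time: 1.5
position: [560.0, -292.0, 231.1]
ee_rot: [0.0, 0.986, 0.166, -0.0]
wrist_force: [-0.6, 0.1, 0.4]
finger_gap: 85.4
finger_force: 0.0
```

```bash
python3 - <<'E'
from h import *
d=cam('wrist'); save(d,'w1.png'); print(d['mount'],d['s']['position'],d['s']['ee_rot'],d['s']['qpos'],d['mtx'])
import pickle; pickle.dump(d,open('w1.pkl','wb'))
E
```

```text
[[-1.15451575e-03 -9.57730363e-01 -2.87665116e-01  7.34416431e+01]
 [ 9.99999324e-01 -1.06664009e-03 -4.62208863e-04 -1.73034653e-01]
 [ 1.35836317e-04 -2.87665456e-01  9.57730947e-01 -1.43742899e+02]
 [ 0.00000000e+00  0.00000000e+00  0.00000000e+00  1.00000000e+00]] [ 559.95615019 -292.04273537  231.09674617] [ 2.12971981e-04  9.86144192e-01  1.65889785e-01 -4.07765694e-04] [ 0.64719489  0.36537115 -0.31312466  1.42935862  0.11346187  1.36498255
 -0.90728036] [[340.75944428   0.         321.16925328]
 [  0.         340.75944428 240.20271769]
 [  0.           0.           1.        ]]
```

View pics/w1.png

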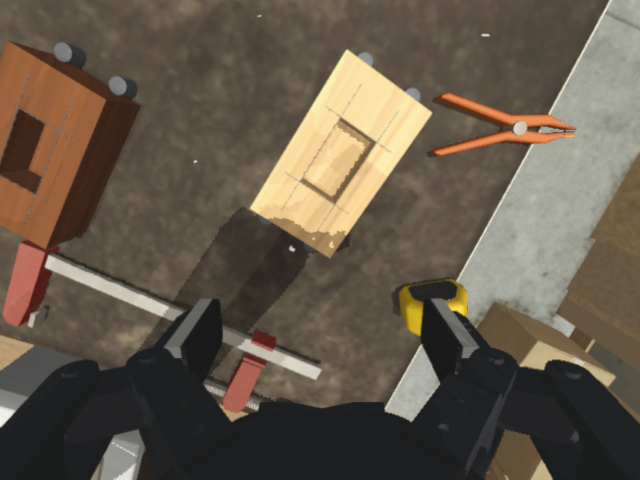

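The wrist view shows the pale piece with corners at about (346,50), (432,111), (331,258) and (251,208), and its mouth at about (338,161).

```bash
python3 - <<'E'
from h import *
import pickle; d=pickle.load(open('w1.pkl','rb'))
t=manip and cam('top')
p=ray(d,[(340,117),(375,146),(335,203),(301,178)],60); print(p.round(1),p.mean(0))
p=ray(d,[(346,50),(432,111),(331,258),(251,208)],60); print(p.round(1),p.mean(0))
c=np.array([(195,172),(275,187),(248,325),(167,303)])/4+(430,150)
p=ray(t,c,60); print(p.round(1),p.mean(0))
E
```

```text
[[ 651.2 -277.7   60. ]
 [ 638.4 -315.5   60. ]
 [ 578.3 -299.1   60. ]
 [ 589.9 -261.9   60. ]] [ 614.4522718  -288.55835192   60.        ]
[[ 702.4 -264.5   60. ]
 [ 682.1 -351.6   60. ]
 [ 525.7 -313.8   60. ]
 [ 548.1 -226.2   60. ]] [ 614.57690919 -289.00095016   60.        ]
[[ 649.1 -278.4   60. ]
 [ 642.3 -315.    60. ]
 [ 576.6 -299.7   60. ]
 [ 586.5 -263.2   60. ]] [ 613.60602062 -289.07451161   60.        ]
```

Three measurements agree: mouth at (614.3, -288.8), piece yaw about -14°. Now to the gauge.

>>> play_rows:
  moves:
    - [[0.0165,-0.0424,0],[0,0,0]]
    - [[0.0165,-0.0424,0],[0,0,0]]
    - [[0.0165,-0.0424,0],[0,0,0]]
    - [[0.0165,-0.0424,0],[0,0,0]]
    - [[0.0165,-0.0424,0],[0,0,0]]

```text
time: 2.1
position: [568.5, -63.1, 231.7]
ee_rot: [0.0, 0.986, 0.166, 0.0]
wrist_force: [0.9, 0.0, 0.3]
finger_gap: 85.1
finger_force: 0.0
```

>>> play_rows:
  moves:
    - [[0.0165,-0.0424,0],[0,0,0]]
    - [[0.0165,-0.0424,0],[0,0,0]]
    - [[0.0165,-0.0424,0],[0,0,0]]
    - [[0.0165,-0.0424,0],[0,0,0]]
    - [[0.0165,-0.0424,0],[0,0,0]]

```text
time: 2.6
position: [577.4, 164.1, 231.7]
ee_rot: [0.0, 0.986, 0.165, 0.0]
wrist_force: [0.4, 0.3, 0.2]
finger_gap: 85.2
finger_force: 0.0
```

>>> play_rows:
  moves:
    - [[0.0165,-0.0424,0],[0,0,0]]
    - [[0,0,0],[0,0,-8.12]]
    - [[0,0,0],[0,0,-8.12]]
    - [[0,0,0],[0,0,-8.12]]
    - [[0,0,0],[0,0,-8.12]]

```text
time: 3.1
position: [579.2, 208.0, 231.4]
ee_rot: [0.0, 0.899, 0.438, -0.0]
wrist_force: [0.1, 0.3, -0.2]
finger_gap: 85.4
finger_force: 0.0
```

>>> play_rows:
  moves:
    - [[0,0,0],[0,0,-8.12]]
    - [[0,0,0],[0,0,-8.12]]
    - [[0,0,0],[0,0,0]]
    - [[0,0,0],[0,0,0]]

```text
time: 3.5
position: [579.1, 208.3, 231.3]
ee_rot: [0.0, 0.831, 0.556, -0.0]
wrist_force: [0.7, -0.8, -0.1]
finger_gap: 85.5
finger_force: 0.0
```

```bash
python3 - <<'E'
from h import *
from m import mask,red,white,rect
d=cam('wrist'); save(d,'w2.png'); s=d['s'];print(s['position'],s['ee_rot'],s['qpos'])
b=(150,20,500,300)
c=mask(d,red,b); print(c.min(0),c.max(0)); r=rect(d,c,106); print('grip',r)
c=mask(d,white,b);print(c.min(0),c.max(0)); print('bar',rect(d,c,18))
E
```

```text
[579.0696641  208.71909357 231.37171049] [1.67913143e-04 8.30651502e-01 5.56792648e-01 3.62962770e-05] [ 0.11989928  0.39557143 -0.70753973  1.45820133  0.25815652  1.38230729
 -0.98740048]
[308 130] [334 175]
grip ((602.772216796875, 266.6291198730469), (33.51842498779297, 20.172693252563477), 67.60260009765625)
[305  86] [337 207]
bar ((602.9580688476562, 266.5063781738281), (118.80587005615234, 32.05662536621094), 67.8048324584961)
```

View pics/w2.png

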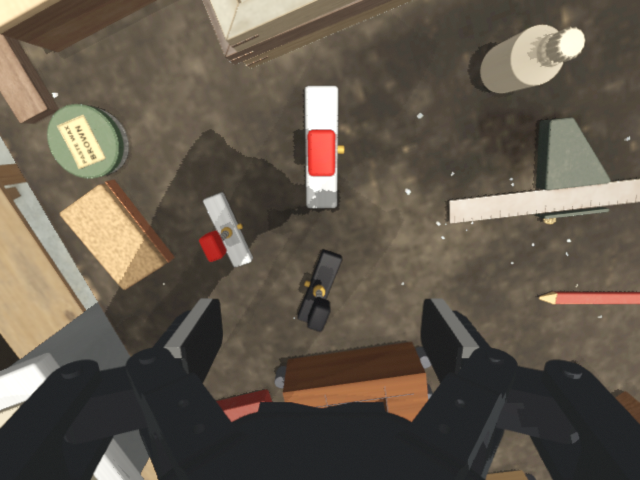

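The wrist view shows the large gauge at (321,147) with the grip centred and aligned to the tool. Gauge centre is (602.8, 266.6), bar measured at 119×32. I'll approach and grasp.

>>> play_rows:
  moves:
    - [[0.0313,0,0],[0,0,0]]
    - [[0.0313,0,0],[0,0,0]]
    - [[0,0,0.04],[0,0,0]]
    - [[0,0,0.04],[0,0,0]]
    - [[0,0,0],[0,0,0]]
  squeeze: 30

```text
time: 4.15
position: [599.9, 265.6, 145.7]
ee_rot: [-0.001, 0.83, 0.558, -0.004]
wrist_force: [-0.6, -0.6, 0.0]
finger_gap: 85.5
finger_force: 0.0
```

>>> play_rows:
  moves:
    - [[0,0,0.03],[0,0,0]]
    - [[0,0,0.03],[0,0,0]]
    - [[0,0,0.019],[0,0,0]]
    - [[0,0,0],[0,0,0]]
    - [[0,0,0],[0,0,0]]

```text
time: 4.65
position: [603.3, 267.5, 74.4]
ee_rot: [0.0, 0.83, 0.558, 0.001]
wrist_force: [0.1, -0.2, 0.6]
finger_gap: 85.6
finger_force: 0.0
```

>>> play_rows:
  moves:
    - [[0,0,0],[0,0,0]]
    - [[0,0,0],[0,0,0]]
    - [[0,0,0],[0,0,0]]
    - [[0,0,0],[0,0,0]]
    - [[0,0,0],[0,0,0]]
  fingers: 0.0
  squeeze: 40

```text
time: 5.15
position: [602.7, 267.2, 72.6]
ee_rot: [0.0, 0.83, 0.558, 0.0]
wrist_force: [0.6, 0.2, 0.1]
finger_gap: 21.5
finger_force: 43.8
```

>>> play_rows:
  moves:
    - [[0,0,0],[0,0,0]]
    - [[0,0,0],[0,0,0]]
    - [[0,0,0],[0,0,0]]
    - [[0,0,0],[0,0,0]]
    - [[0,0,0],[0,0,0]]

```text
time: 5.65
position: [602.6, 267.2, 72.4]
ee_rot: [0.0, 0.83, 0.558, 0.0]
wrist_force: [1.5, -0.5, 1.4]
finger_gap: 21.4
finger_force: 43.7
```

>>> play_rows:
  moves:
    - [[0,0,-0.015],[0,0,0]]
    - [[0,0,-0.025],[0,0,0]]
    - [[0,0,-0.03],[0,0,0]]
    - [[0,0,-0.03],[0,0,0]]
    - [[0,0,-0.02],[0,0,0]]

```text
time: 6.15
position: [602.4, 267.7, 195.3]
ee_rot: [0.0, 0.829, 0.559, 0.001]
wrist_force: [0.1, 0.8, -2.3]
finger_gap: 21.6
finger_force: 43.4
```

>>> play_rows:
  moves:
    - [[0,0,0],[0,0,0]]
    - [[0,0,0],[0,0,0]]

```text
time: 6.35
position: [602.1, 267.1, 191.9]
ee_rot: [0.0, 0.829, 0.559, -0.0]
wrist_force: [0.0, -0.4, -3.4]
finger_gap: 21.5
finger_force: 43.4
```

```bash
python3 - <<'E'
from h import *
d=cam('scene'); save(d,'s2.png',(100,180,300,360),3); s=d['s'];print(s['position'],s['ee_rot'],s['wrist_force'],s['finger_gap'],s['qpos'])
A=R(s['ee_rot']); print(A.round(4)); print(A.T@(np.array([614.3,-288.8,190])-s['position']))
E
```

```text
[602.08632252 267.08489565 191.86024268] [ 7.36681216e-05  8.29464956e-01  5.58558659e-01 -3.25361982e-04] [ 2.85329585e-03 -3.91132780e-01 -3.42821709e+00] 21.529359984195708 [ 0.00149468  0.5190071  -0.6945424   1.38577395  0.33115571  1.35490327
 -1.0839428 ]
[[ 3.760e-01  9.266e-01 -5.000e-04]
 [ 9.266e-01 -3.760e-01 -5.000e-04]
 [-6.000e-04 -2.000e-04 -1.000e+00]]
[-510.49449534  220.34406682    2.12463596]
```

View pics/s2.png

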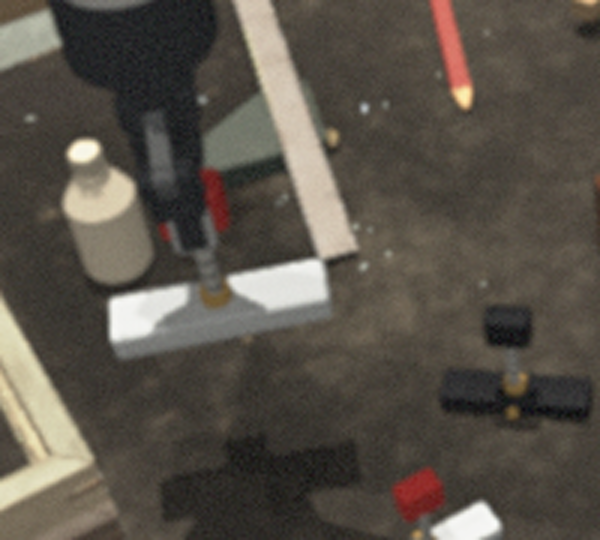

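The gauge is held upright and clear of the bench. Carrying it over the pale piece.

>>> play_rows:
  moves:
    - [[-0.02,0.0086,0],[0,0,0]]
    - [[-0.0365,0.01575,0],[0,0,0]]
    - [[-0.0365,0.01575,0],[0,0,0]]
    - [[-0.0365,0.01575,0],[0,0,0]]
    - [[-0.0365,0.01575,0],[0,0,0]]

```text
time: 6.9
position: [605.3, 84.6, 190.5]
ee_rot: [-0.001, 0.83, 0.559, -0.001]
wrist_force: [0.2, -0.3, -3.7]
finger_gap: 21.5
finger_force: 43.2
```

>>> play_rows:
  moves:
    - [[-0.0365,0.01575,0],[0,0,0]]
    - [[-0.0365,0.01575,0],[0,0,0]]
    - [[-0.0365,0.01575,0],[0,0,0]]
    - [[-0.0365,0.01575,0],[0,0,0]]
    - [[-0.0365,0.01575,0],[0,0,0]]

```text
time: 7.4
position: [609.6, -113.9, 190.6]
ee_rot: [-0.001, 0.83, 0.558, -0.001]
wrist_force: [0.9, 0.6, -4.0]
finger_gap: 21.4
finger_force: 43.2
```

>>> play_rows:
  moves:
    - [[-0.0365,0.01575,0],[0,0,0]]
    - [[-0.0365,0.01575,0],[0,0,0]]
    - [[-0.0365,0.01575,0],[0,0,0]]
    - [[-0.0365,0.01575,0],[0,0,0]]
    - [[-0.0165,0.00715,0],[0,0,0]]

```text
time: 7.9
position: [612.5, -294.2, 189.8]
ee_rot: [-0.001, 0.831, 0.556, -0.002]
wrist_force: [-0.3, -1.1, -4.2]
finger_gap: 21.3
finger_force: 43.3
```

>>> play_rows:
  moves:
    - [[0,0,0],[0,0,-4.1]]
    - [[0,0,0],[0,0,-4]]
    - [[0,0,0],[0,0,0]]
    - [[0,0,0],[0,0,0]]
    - [[0,0,0],[0,0,0]]

```text
time: 8.4
position: [614.4, -288.8, 191.8]
ee_rot: [-0.0, 0.788, 0.615, -0.0]
wrist_force: [-0.0, 0.2, -1.9]
finger_gap: 21.5
finger_force: 43.3
```

```bash
python3 - <<'E'
from h import *
d=cam('scene'); save(d,'s3.png',(320,60,520,240),3); s=d['s'];print(s['position'],s['ee_rot'],s['wrist_force'],s['finger_gap'])
A=R(s['ee_rot']); print(A.round(4)); print(A.T@(np.array([614.3,-288.8,132.4])-s['position']))
E
```

```text
[ 614.3897933  -288.80745484  191.82089188] [-3.39253686e-04  7.88345194e-01  6.15233050e-01 -1.86655502e-04] [-0.04627343  0.17931719 -1.9138406 ] 21.504376508651568
[[ 2.43e-01  9.70e-01 -7.00e-04]
 [ 9.70e-01 -2.43e-01  3.00e-04]
 [ 1.00e-04 -8.00e-04 -1.00e+00]]
[-2.19034532e-02 -4.34822038e-02  5.94209403e+01]
```

View pics/s3.png

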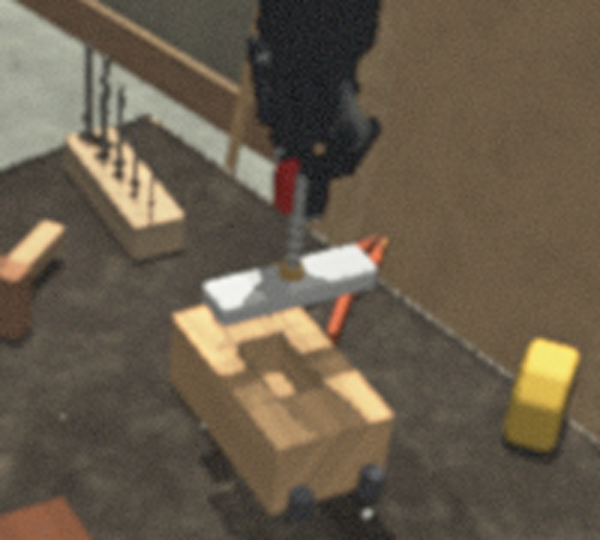

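Aligned over the mortise. Lowering until the bar lands and the rod starts to slide.

>>> play_rows:
  moves:
    - [[0,0,0.02],[0,0,0]]
    - [[0,0,0.02],[0,0,0]]
    - [[0,0,0.01],[0,0,0]]
    - [[0,0,0],[0,0,0]]

```text
time: 8.85
position: [613.7, -288.9, 140.7]
ee_rot: [-0.001, 0.788, 0.616, -0.001]
wrist_force: [-0.7, 0.4, -2.6]
finger_gap: 21.4
finger_force: 43.2
```

>>> play_rows:
  moves:
    - [[0,0,0.004],[0,0,0]]
    - [[0,0,0.004],[0,0,0]]
    - [[0,0,0.003],[0,0,0]]
    - [[0,0,0.003],[0,0,0]]
    - [[0,0,0],[0,0,0]]

```text
time: 9.35
position: [614.8, -289.3, 128.4]
ee_rot: [0.0, 0.788, 0.616, 0.0]
wrist_force: [0.7, -0.6, -1.9]
finger_gap: 21.6
finger_force: 43.4
```

>>> play_rows:
  moves:
    - [[0,0,0.004],[0,0,0]]
    - [[0,0,0.004],[0,0,0]]
    - [[0,0,0.003],[0,0,0]]
    - [[0,0,0.003],[0,0,0]]
    - [[0,0,0],[0,0,0]]

```text
time: 9.85
position: [614.3, -289.1, 113.7]
ee_rot: [-0.0, 0.788, 0.616, -0.0]
wrist_force: [0.6, -0.6, -1.6]
finger_gap: 21.3
finger_force: 43.4
```

>>> play_rows:
  moves:
    - [[0,0,0],[0,0,0]]
    - [[0,0,0],[0,0,0]]

```text
time: 10.05
position: [614.1, -289.1, 113.9]
ee_rot: [-0.0, 0.788, 0.616, -0.0]
wrist_force: [-0.3, -0.4, -2.5]
finger_gap: 21.5
finger_force: 43.4
```

```bash
python3 - <<'E'
from h import *
d=cam('scene'); save(d,'s4.png',(340,100,500,240),4); s=d['s'];print(s['position'],s['wrist_force'],s['finger_gap'])
E
```

```text
[ 614.14086087 -289.06987593  113.92430033] [-0.32709708 -0.4294417  -2.51789344] 21.5131593842495
```

View pics/s4.png

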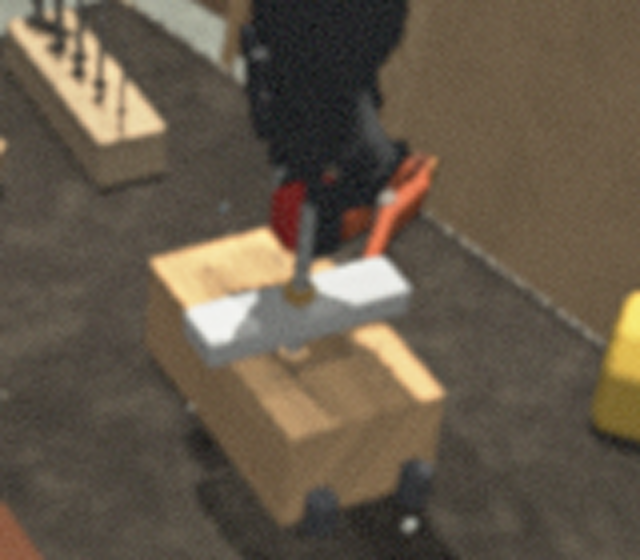

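The picture shows the bar across the mortise, though the force reads lower than expected. I'll check its height by casting the bar-top corners onto z=78, which should give a centre of (614,-289).

```bash
python3 - <<'E'
from h import *
d=cam('scene')
c=np.array([(205,348),(410,290),(385,258),(187,312)])/4+(340,100)
for z in (60,78,98): p=ray(d,c,z); print(z,p.mean(0), np.linalg.norm(p[3]-p[2]))
for i in range(3):
    print(manip.state()['wrist_force'])
E
```

```text
60 [ 625.05672398 -305.38090319   60.        ] 122.17400489434777
78 [ 609.42719467 -288.47308724   78.        ] 119.42803004548954
98 [ 592.061051   -269.68662507   98.        ] 116.37694688009154
[-0.89537921  0.59202592 -2.36017942]
[-0.89537921  0.59202592 -2.36017942]
[-0.89537921  0.59202592 -2.36017942]
```

>>> play_rows:
  moves:
    - [[0,0,0.003],[0,0,0]]
    - [[0,0,0.003],[0,0,0]]

```text
time: 10.35
position: [614.5, -289.2, 108.4]
ee_rot: [0.0, 0.788, 0.616, -0.0]
wrist_force: [-0.9, 0.4, 0.9]
finger_gap: 21.4
finger_force: 43.8
```

>>> play_rows:
  moves:
    - [[0,0,0.002],[0,0,0]]
    - [[0,0,0.002],[0,0,0]]

```text
time: 10.55
position: [614.5, -289.2, 104.2]
ee_rot: [-0.0, 0.788, 0.616, -0.0]
wrist_force: [-1.7, 0.6, 1.9]
finger_gap: 21.5
finger_force: 43.8
```

The bar is seated at z≈78. The force is now rising while the rod slides. Continuing in small steps.

>>> play_rows:
  moves:
    - [[0,0,0.002],[0,0,0]]
    - [[0,0,0.002],[0,0,0]]

```text
time: 10.75
position: [614.5, -289.2, 100.1]
ee_rot: [-0.0, 0.788, 0.616, -0.0]
wrist_force: [-1.3, 0.5, 0.8]
finger_gap: 21.3
finger_force: 43.8
```

>>> play_rows:
  moves:
    - [[0,0,0.002],[0,0,0]]

```text
time: 10.85
position: [614.7, -289.2, 98.5]
ee_rot: [0.0, 0.788, 0.616, 0.0]
wrist_force: [-5.3, 2.2, 16.6]
finger_gap: 21.6
finger_force: 45.9
```

>>> play_rows:
  moves:
    - [[0,0,0.002],[0,0,0]]

```text
time: 10.95
position: [614.9, -289.4, 98.4]
ee_rot: [0.001, 0.788, 0.616, 0.0]
wrist_force: [-10.2, 3.3, 28.2]
finger_gap: 21.7
finger_force: 47.4
```

Bottom found: 28 N, depth about 33 mm. Relieving the press, then releasing.

>>> play_rows:
  moves:
    - [[0,0,-0.001],[0,0,0]]
    - [[0,0,-0.001],[0,0,0]]
    - [[0,0,0],[0,0,0]]

```text
time: 11.25
position: [614.7, -289.3, 98.7]
ee_rot: [0.0, 0.788, 0.616, 0.0]
wrist_force: [-3.4, 0.7, 5.7]
finger_gap: 21.9
finger_force: 44.4
```

>>> play_rows:
  moves:
    - [[0,0,0],[0,0,0]]
    - [[0,0,0],[0,0,0]]
    - [[0,0,0],[0,0,0]]
    - [[0,0,0],[0,0,0]]
    - [[0,0,0],[0,0,0]]
  fingers: 0.085

```text
time: 11.75
position: [614.6, -289.2, 98.2]
ee_rot: [0.0, 0.788, 0.616, 0.0]
wrist_force: [-0.2, -0.3, -0.6]
finger_gap: 84.8
finger_force: 0.0
```

>>> play_rows:
  moves:
    - [[0,0,-0.02],[0,0,0]]
    - [[0,0,-0.03],[0,0,0]]
    - [[0,0,-0.04],[0,0,0]]
    - [[0,0,-0.04],[0,0,0]]
    - [[-0.03,0,-0.02],[0,0,0]]

```text
time: 12.25
position: [610.2, -313.6, 253.1]
ee_rot: [0.002, 0.786, 0.618, 0.002]
wrist_force: [1.6, -0.7, 0.7]
finger_gap: 85.1
finger_force: 0.0
```

>>> play_rows:
  moves:
    - [[-0.04,0,0],[0,0,0]]
    - [[0,0,0],[0,0,0]]
    - [[0,0,0],[0,0,0]]

```text
time: 12.55
position: [597.0, -358.3, 247.9]
ee_rot: [-0.0, 0.789, 0.615, -0.0]
wrist_force: [0.7, 1.7, -0.4]
finger_gap: 84.8
finger_force: 0.0
```

```bash
python3 - <<'E'
from h import *
from m import mask,red,white,rect
d=cam('wrist'); save(d,'w5.png',(200,0,520,240),2)
b=(200,20,460,290)
c=mask(d,red,b); cen=c.mean(0)
for z in(74,106+60-33,106+60): print(z,rect(d,c,z))
print('bar',rect(d,mask(d,lambda h,s,v:white(h,s,v)|red(h,s,v),b),78))
E
```

```text
74 ((614.4440307617188, -290.73162841796875), (41.73558044433594, 24.640335083007812), 76.00630950927734)
133 ((614.6644897460938, -289.6065673828125), (33.98749542236328, 20.065866470336914), 76.00691986083984)
166 ((614.7881469726562, -288.97747802734375), (29.653696060180664, 17.50733184814453), 76.00606536865234)
bar ((614.82568359375, -289.6335754394531), (118.90727996826172, 32.025997161865234), 75.98455810546875)
```

View pics/w5.png

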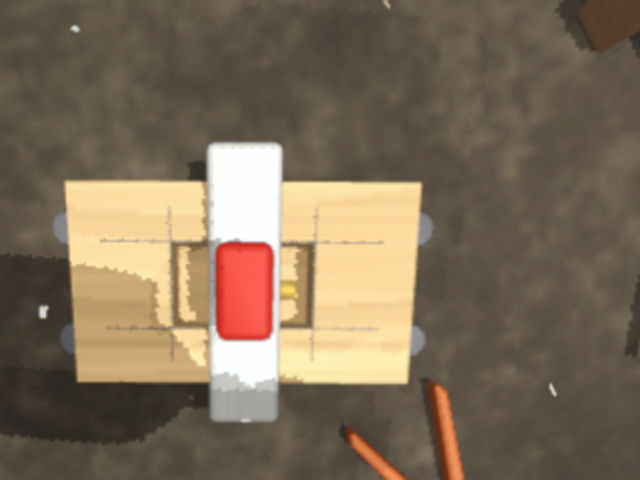

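The gauge stands centred across the mortise: bar 119×32 at z=78, grip size consistent with the rod 33 mm down. Handing in.

```bash
python3 -c "
from rig import manip
print(manip.close_job())"
```

```text
the job is handed in; nothing more can be done
None
```

The job is handed in: the gauge stands flat across the pale piece's mortise with the rod down on the bottom, reading a depth of about 33 mm, finished at about 12.6 s of the 38 s allowed; the hand-in did not report the judge's verdict.

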